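Load a reagent bottle through the dust flap of the analyser's bay

ROBOT

A 6-joint arm with a two-finger parallel gripper is mounted at the origin on the work surface. World frame = base frame: x ahead of the robot, y to its left, z up, the work surface at z = 0. Lengths are in m, angles in degrees, forces in N, time in s.
With the tool pointing down it reaches from about 0.325 to 0.775 m from the base axis. Payload 5.5 kg.
Tool frame: the origin (TCP) lies midway between the tips of the shut fingers; the grasp point (between the pads) lies 19 mm behind it; z points along the fingers, x is the direction in which the jaws open and shut, and the axes are right-handed (so a half turn about z gives the same grasp; the last joint's range is limited). The gripper opens to 88 mm and grips with 3 to 60 N. Pads are 20 mm wide; open, the fingers measure 115 mm over their backs; the gripper's body (75 mm by 178 mm) begins 61 mm behind the grasp point.
Start: joints at [-73.207, 5.22, 70.514, -0, 104.267, -3.249], TCP at [0.206, -0.564, 0.184] pointing down, gripper open.
Joint ranges: [-164.24, 164.24], [-49.07, 125.15], [9.68, 141.18], [-86.29, 266.29], [3.28, 154.24], [-151.56, 151.56]. Speed limits (degrees/s): [147.25, 147.25, 172.46, 180, 180, 180].

INTERFACE

Orientations are given as [roll, pitch, yaw] about the fixed x, y, z axes, in that order (R = Rz(yaw) Ry(pitch) Rx(roll)).
In Python, from workcell import telemetry, optics, workorder gives the robot as it stands. The module is installed in compiled form; this text tells all that it offers.
- The arm moves only by the tool arm_command, never from a script. Its argument "rows" is a list of rows, each a list of 6 numbers: the shift along the tool's x, y, z in cm, then the turn, a rotation vector about the tool's x, y, z in degrees. In form: [[x, y, z, wx, wy, wz], ...]. A call has exactly 10 rows; each row shifts and turns the commanded pose from where the row before left it, along the tool's axes as they then stand; what a row does not reach is not made up. A row lasts 1/10 s, in which the tool goes at most 50 mm and 8.59 degrees, less where a joint would pass 70% of its speed; a pose out of reach is approached as far as the arm can. A call with a gripper value outside its range is refused whole. "grip" is the opening, from 0 (shut) to 1 (fully open), set as the call begins (left out, the last holds). The fingers move at their own pace and stop on an object; "force" is the grip in N (left out, the last holds). Time passes only in rows, so rows that do not move let the fingers close, or fill a call up. It gives the time, the measured TCP pose, the force and the opening at its end, in the units of the state.
- telemetry.observe(): the state, without advancing time (a new reading comes with each control period).
- optics.grab_frame(name): name is "scene" or "top" or "wrist"; returns the picture (420x560x3 uint8, red, green, blue); there is no depth.
- optics.camera_params(name): a dict with "fov_y" (degrees; the focal length in pixels is half the picture's height over the tangent of half this angle, whatever the lens; pixels are square), "cx", "cy" (the principal point, pixels), "R" (3x3) and "t" (3): a world point X has camera coordinates R X + t. Camera axes: x right, y down, z forward; pixel columns grow to the right and rows downward; lengths in m; the calibration is good to about 2 mm. A picture is of the moment at which its call begins: read the wrist's pose just before it. camera_params takes no time and is no camera call; for the wrist camera it gives the pose at the moment of the call.
- workorder.job_done(): hands the job in, once; it reports no verdict.
The state is a dict: "time": time; "qpos": joint angles; "joint_velocities": joint speeds; "effort": joint torques, N m; "tcp_pos": TCP position; "eef_rot": TCP orientation; "force": force on the tool from outside, world axes, zero at the start; "ft_torque": the same for the moment, N m; "finger_gap": finger opening in m.
Only numpy, scipy, OpenCV 4.12 (cv2) and the standard library are available. Lean on these libraries where they do the work, as an engineer would, in place of code of your own. Each camera call takes 0.05 s, during which the arm holds its last target. There are 200 camera calls.

TASK

Take the red-capped reagent bottle and push it upright, foot first, down through the orange sprung dust flap in the mouth of the white reagent bay, keeping hold of it until its foot is fully home on the bay's floor; then let go and leave it standing there with its cap up. Do not disturb the blue-capped bottle.

Things in the scene. Friction and masses are not known exactly. Their poses are not given: they have to be found in the camera images.
- red_mid (a point): Centre (71 mm above the foot, on the axis; z to the cap) of the red-capped reagent bottle: white, round, upright on the table, 142 mm tall, about 180 g. Body 42 mm in diameter, 100 mm tall, with a red band; neck 26 mm wide; red screw cap 32 mm in diameter, from 106 to 142 mm above the foot: grip it by the cap. Its yaw means nothing.
- blue_mid (a point): Centre (71 mm above the foot) of the other reagent bottle: the same shape and size, but with a blue cap and band. It must stay where it is.
- dock: Reagent bay: white box fixed to the table, 110 mm tall (nothing on it above 115), with a 62 mm square mouth in its top, blue bezel. Origin on the table under the mouth's centre, z up. The box spans x -55 to 75, y -65 to 125 mm; a flat display lies on top on the +y side. The bay's floor is 14 mm above the table: a bottle that is home has its foot at 14, middle at 85 mm.
- flap (a joint): Orange dust flap in the mouth (rad): 0 shut and level, its top 103 mm above the table; 1.5 hanging down in the bay. 72 by 58 mm, hinged along the dock's y, 44 mm from the mouth's centre to +x. A spring shuts it (0.08 N m shut, 0.12 open): the bottle needs 3 to 7 N of push, more than its weight; the flap then leans on its side at about 1.25.

How it is judged (in metres and radians):
On the way:
1. the red-capped bottle, still held by the fingers, has pushed the flap open and is down in the bay to within 15 mm of its floor (value of joint flap above 0.7 rad and z of red_mid in the frame of dock below 0.1 m and contact force between the fingers and red above 0.5 N and horizontal distance between red_mid and dock below 0.03 m), for 0.1 s.
At the end, for the whole second after the job is handed in: The red-capped bottle stands in the bay, cap up, foot within 6 mm of the bay's floor, its middle within 25 mm of the mouth's centre line, within 14 degrees of upright, let go and at rest, the flap held open by it (more than 0.7 rad); the blue-capped bottle within 30 mm of its start (z of red_mid in the frame of dock below 0.091 m and horizontal distance between red_mid and dock below 0.025 m and angle between red_mid's own z axis and vertical below 0.25 rad and linear speed of red below 0.02 m/s and value of joint flap above 0.7 rad and distance of blue_mid from where it was at the start of the episode below 0.03 m); the robot touches nothing.
It fails at once if the blue-capped bottle is knocked over or moved by more than 30 mm (distance of blue_mid from where it was at the start of the episode above 0.03 m or angle between blue_mid's own z axis and vertical above 0.5 rad).
It also fails if it takes over 35 s, if anything falls off the work surface, if the arm or the gripper's body presses on something with over 40 N, if the wrist force passes 120 N, or if a joint passes its speed limit or range.

## Working session

There is one attempt and no reset: what is moved stays moved. The work goes in short steps, Python scripts to look and compute and a tool call to move; the robot and the scene stay as the last step left them, time stands still between calls to the robot, and variables do not carry over. Pictures are saved under pics/ and viewed, about 8 in all and at most 12, crops included, and the job is handed in when it is done.

Besides the shell and the picture viewer there is one more tool, called after "Request:" in YAML: its name, and indented under it one key for each argument. arm_command: Moves the arm, as the interface text tells. Its arguments: {"type":"object","properties":{"rows":{"type":"array"},"grip":{"type":"number"},"force":{"type":"number"}},"required":["rows"]}

```bash
mkdir -p pics; python3 - <<'E'
from workcell import telemetry, optics
import cv2, numpy as np
print(telemetry.observe())
for n in("scene","top"):
    cv2.imwrite(f"pics/{n}0.png",cv2.cvtColor(optics.grab_frame(n),cv2.COLOR_RGB2BGR))
    p=optics.camera_params(n);print(n,p)
E
```

```text
{'time': 0.0, 'qpos': array([-7.32060227e+01,  5.26388105e+00,  7.05825571e+01,  5.92851842e-04,
        1.04267128e+02, -3.24781337e+00]), 'joint_velocities': array([ 0.04748861,  0.09817776, -0.02908642, -0.03578246, -0.02354309,
       -0.04285911]), 'effort': array([-2.06930570e-03, -4.46457052e+01, -4.06445074e+01,  6.94461563e-02,
        2.94677052e-02, -1.55884040e-04]), 'tcp_pos': array([ 0.20552361, -0.5632972 ,  0.18289222]), 'eef_rot': array([-1.79992992e+02,  1.13351414e-01, -6.99580569e+01]), 'force': array([-0.28110748,  0.27379118,  0.19174374]), 'ft_torque': array([-0.03230608, -0.01302356, -0.02074521]), 'finger_gap': 0.08804750532858309}
scene {'fov_y': 50.84850277809871, 'cx': 283.39731101984887, 'cy': 210.50883990066245, 'R': array([[-0.78022868,  0.62549239, -0.00157219],
       [ 0.45847262,  0.57017759, -0.68168935],
       [-0.42549508, -0.53259439, -0.73164005]]), 't': array([ 0.49766411, -0.13084709,  1.19275344])}
top {'fov_y': 52.57650906952626, 'cx': 279.2251239205301, 'cy': 201.4540870888078, 'R': array([[ 0.00172886, -0.99998961,  0.00421688],
       [-0.98956625, -0.00231833, -0.14405991],
       [ 0.14406819, -0.00392382, -0.98955998]]), 't': array([-0.07273854,  0.56071308,  0.73713386])}
```

View pics/scene0.png

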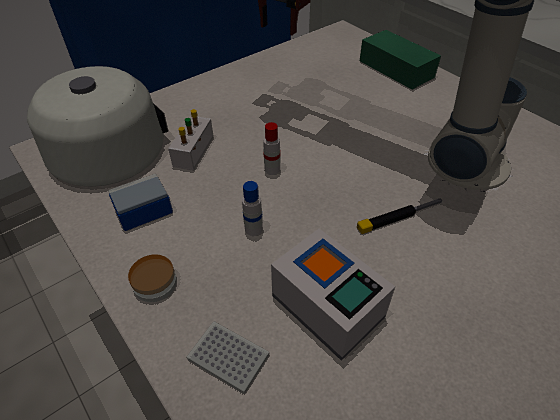

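View pics/top0.png

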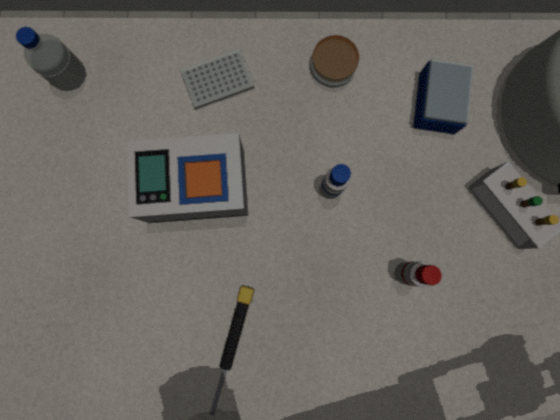

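The scene shows the red cap at (271,128), the blue cap at (251,186) and the orange flap at (322,264). In the top view they are at (430,274), (340,174) and (203,179). Next I'll measure them with colour masks.

```bash
cat > h.py <<'E'
import numpy as np, cv2
from workcell import optics
from scipy.optimize import least_squares
def cam(n):
    p=optics.camera_params(n);f=210/np.tan(np.radians(p["fov_y"]/2))
    return f,np.array([p["cx"],p["cy"]]),p["R"],p["t"]
def proj(c,X):
    f,o,R,t=c;Y=np.atleast_2d(X)@R.T+t
    return f*Y[:,:2]/Y[:,2:]+o
def onplane(c,uv,z):
    f,o,R,t=c;d=R.T@np.r_[(np.array(uv)-o)/f,1];C=-R.T@t
    return C+d*(z-C[2])/d[2]
E
python3 - <<'E'
from h import *
for n,rois in (("scene",dict(red=(255,115,290,145),blue=(238,175,265,205),org=(295,235,360,295))),("top",dict(red=(410,255,450,295),blue=(322,155,358,190),org=(175,150,235,210)))):
    im=cv2.imread(f"pics/{n}0.png").astype(int);c=cam(n)
    for k,(a,b,e,g) in rois.items():
        B,G,R=np.moveaxis(im[b:g,a:e],2,0)
        m={"red":(R>90)&(R>2*G)&(R>2*B),"blue":(B>70)&(B>1.7*R)&(B>1.4*G),"org":(R>120)&(R>1.5*G)&(R>3*B)}[k].astype(np.uint8)
        cc=max(cv2.findContours(m,0,1)[0],key=cv2.contourArea)+np.array([a,b])
        r=cv2.minAreaRect(cc)
        x=cc.reshape(-1,2);ce=x.mean(0);M=cv2.moments(cc);ce=np.array([M['m10'],M['m01']])/M['m00']
        print(n,k,ce.round(1),x.min(0),x.max(0),"world:",onplane(c,ce,{"org":.103}.get(k,.130)).round(4))
        if k=="org":
            q=cv2.approxPolyDP(cc,4,True).reshape(-1,2)
            for u in q: print("  corner",u,onplane(c,u,.103).round(4))
    cv2.imwrite(f"pics/c_{n}.png",cv2.resize(cv2.imread(f"pics/{n}0.png")[(220 if n=="scene" else 120):][:140,(255 if n=="scene" else 120):][:,:150],None,fx=4,fy=4,interpolation=cv2.INTER_CUBIC))
E
```

```text
scene red [270.7 125.8] [265 122] [276 129] world: [ 0.4213 -0.3199  0.13  ]
scene blue [250.  185.5] [243 181] [257 190] world: [ 0.5852 -0.1794  0.13  ]
scene org [323.  264.1] [303 248] [342 280] world: [0.5879 0.058  0.103 ]
  corner [322 248] [0.5634 0.028  0.103 ]
  corner [303 263] [0.6158 0.0322 0.103 ]
  corner [325 280] [0.6092 0.0868 0.103 ]
  corner [342 264] [0.5597 0.0802 0.103 ]
top red [431.5 274.8] [423 266] [440 284] world: [ 0.4313 -0.3121  0.13  ]
top blue [340.7 173. ] [332 165] [349 181] world: [ 0.5952 -0.1717  0.13  ]
top org [203.1 178.5] [187 162] [219 195] world: [0.5909 0.0576 0.103 ]
  corner [218 162] [0.6195 0.0331 0.103 ]
  corner [187 164] [0.6159 0.0857 0.103 ]
  corner [188 195] [0.5624 0.0823 0.103 ]
  corner [219 193] [0.566  0.0302 0.103 ]
```

View pics/c_top.png

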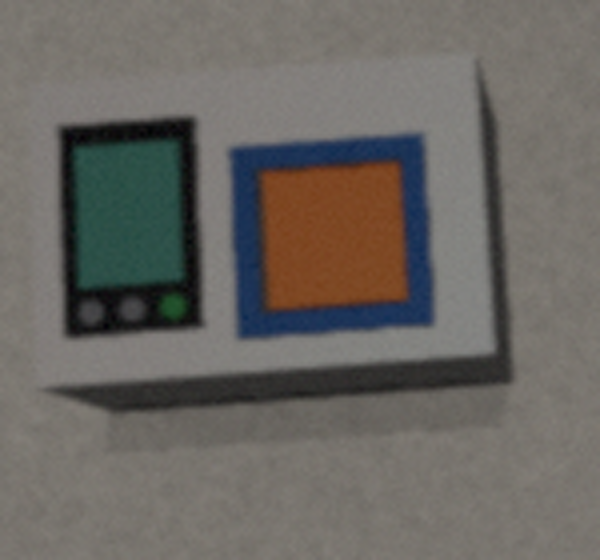

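View pics/c_scene.png

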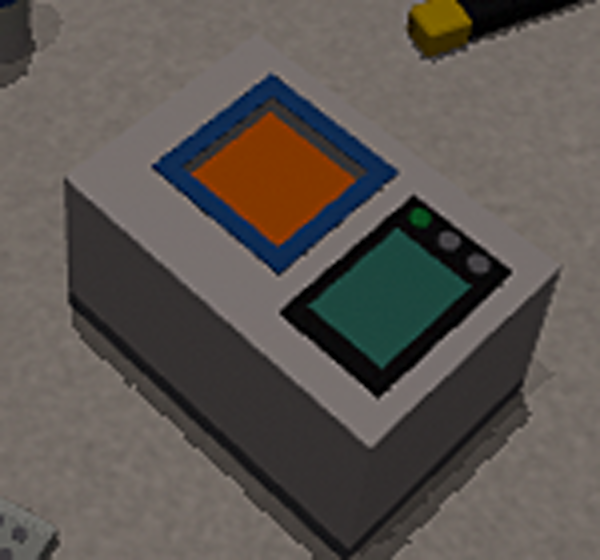

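The crops show the bezel as a clean square with the display on its world +y side, so the dock's yaw is small. Now I'll fit the dock pose and the cap positions using both cameras.

```bash
python3 - <<'E'
from h import *
T,S=cam("top"),cam("scene")
g=lambda L,o:(np.array(L)+.5)/4-.5+np.array(o)
# order: bezel (+x+y),(+x-y),(-x-y),(-x+y)
bt=g([(230,147),(422,134),(433,324),(240,338)],(120,120))
bs=g([(280,273),(152,166),(270,74),(398,172)],(255,220))
xt=g([(476,58),(497,354),(42,388)],(120,120)); Xt=np.array([(75,-65),(-55,-65),(-55,125)])/1e3
xs=g([(65,180),(372,447),(560,270)],(255,220)); Xs=np.array([(75,-65),(75,125),(-55,125)])/1e3
def W(p,q,z):
    c,s=np.cos(p[2]),np.sin(p[2]);q=np.array(q)
    return np.c_[q@np.array([[c,s],[-s,c]])+p[:2],np.full(len(q),z)]
def res(p,cams="ts"):
    b=p[3]*np.array([(1,1),(1,-1),(-1,-1),(-1,1)]);r=[]
    if "t" in cams:r+=[proj(T,W(p,b,.112))-bt,proj(T,W(p,Xt,.11))-xt]
    if "s" in cams:r+=[proj(S,W(p,b,.112))-bs,proj(S,W(p,Xs,.11))-xs]
    return np.vstack(r).ravel()
for c in("ts","t","s"):
    f=least_squares(res,[.59,.057,.05,.041],args=(c,));print(c,f.x.round(4),np.degrees(f.x[2]).round(2),abs(f.fun).max().round(2),f.fun.std().round(2))
a=np.linspace(0,2*np.pi,60);cap=np.vstack([np.c_[.016*np.cos(a),.016*np.sin(a),0*a+z] for z in(.106,.142)])
for k,rois in dict(red=((408,250,455,300),(255,110,290,150)),blue=((320,150,360,195),(236,172,268,208))).items():
    bb={}
    for n,(x0,y0,x1,y1) in zip(("top","scene"),rois):
        B,G,R=np.moveaxis(cv2.imread(f"pics/{n}0.png").astype(int)[y0:y1,x0:x1],2,0)
        m=((R-np.maximum(G,B)>35) if k=="red" else (B-R>28)).astype(np.uint8)
        N,l,st,ce=cv2.connectedComponentsWithStats(m);i=1+st[1:,4].argmax()
        bb[n]=np.r_[st[i,:2]+[x0,y0],st[i,:2]+st[i,2:4]-1+[x0,y0]]
    def r(p,use="ts"):
        o=[]
        for n,c in(("top",T),("scene",S)):
            if n[0] in use:
                u=proj(c,cap+np.r_[p,0]);o.append(np.r_[u.min(0),u.max(0)]-(bb[n]+[-.5,-.5,.5,.5]))
        return np.hstack(o)
    for u in("ts","t","s"):
        f=least_squares(r,[.43,-.315] if k=="red" else [.59,-.175],args=(u,));print(k,u,f.x.round(4),f.fun.round(1))
E
```

```text
ts [0.5888 0.0577 0.0809 0.0406] 4.63 1.57 0.51
t [0.5889 0.0567 0.0777 0.0404] 4.45 1.24 0.51
s [0.5888 0.0589 0.0811 0.0407] 4.65 0.73 0.34
red ts [ 0.4311 -0.3115] [-4.4  0.1  2.7  1.1 -1.6 -0.5 -1.2 -0.6]
red t [ 0.4321 -0.3128] [-3.7 -0.5  3.5  0.4]
red s [ 0.4298 -0.3074] [-0.2  0.1  0.2 -0.1]
blue ts [ 0.594  -0.1709] [-1.8 -1.1  0.8  2.4 -1.5 -0.4 -0.5  0.3]
blue t [ 0.5951 -0.1717] [-1.3 -1.8  1.3  1.8]
blue s [ 0.5924 -0.1695] [-0.5 -0.3  0.5  0.3]
```

Request:
arm_command:
  rows:
    - [0,0,0,0,0,-8.29]
    - [0,0,0,0,0,-8.29]
    - [0,0,0,0,0,-8.29]
    - [0,0,0,0,0,-8.29]
    - [0,0,0,0,0,-8.29]
    - [0,0,0,0,0,-8.29]
    - [0,0,0,0,0,-8.29]
    - [0,0,0,0,0,-8.29]
    - [0,0,0,0,0,-8.29]
    - [0,0,0,0,0,0]
  grip: 1

```text
time: 1.1
tcp_pos: [0.2056, -0.5635, 0.1834]
eef_rot: [-179.9, 0.0, 4.7]
force: [0.1, -0.7, 0.3]
finger_gap: 0.0875
```

Request:
arm_command:
  rows:
    - [2.7,-2.6,0,0,0,0]
    - [2.7,-2.6,0,0,0,0]
    - [2.7,-2.6,0,0,0,0]
    - [2.7,-2.6,0,0,0,0]
    - [2.7,-2.6,0,0,0,0]
    - [2.7,-2.6,0,0,0,0]
    - [2.7,-2.6,0,0,0,0]
    - [2.7,-2.6,0,0,0,0]
    - [2.7,-2.6,0,0,0,0]
    - [0,0,0,0,0,0]

```text
time: 2.1
tcp_pos: [0.4311, -0.3075, 0.1838]
eef_rot: [-179.9, -0.0, 4.7]
force: [-0.4, 0.4, 0.4]
finger_gap: 0.0878
```

```bash
python3 - <<'E'
from h import *
from workcell import telemetry
s=telemetry.observe();c=cam("wrist");im=cv2.cvtColor(optics.grab_frame("wrist"),cv2.COLOR_RGB2BGR)
cv2.imwrite("pics/w1.png",im);print(s["tcp_pos"],s["eef_rot"],s["qpos"],s["force"])
np.savez("w1.npz",f=c[0],o=c[1],R=c[2],t=c[3])
T=cam("top");S=cam("scene")
print(onplane(T,(431.5,274.8),.142),onplane(T,(340.7,173),.142),onplane(S,(270.7,125.8),.142))
B,G,R=np.moveaxis(im.astype(int),2,0);m=(R-np.maximum(G,B)>35).astype(np.uint8)
N,l,st,ce=cv2.connectedComponentsWithStats(m)
for i in range(1,N):
    if st[i,4]>200: print(st[i],ce[i],onplane(c,ce[i],.142),"pred",proj(c,[.4297,-.308,.142]))
E
```

```text
[ 0.43112245 -0.30749033  0.1837645 ] [-1.79916225e+02 -4.27663447e-02  4.70749579e+00] [-3.92450253e+01 -5.63088065e+00  8.13659009e+01  9.28680268e-02
  1.04292319e+02 -4.39296476e+01] [-0.40086303  0.44405557  0.43351674]
[ 0.43160346 -0.30780436  0.142     ] [ 0.59252313 -0.16983136  0.142     ] [ 0.43101031 -0.30675746  0.142     ]
[ 263  199   44   44 1459] [284.34612748 219.79026731] [ 0.43225243 -0.30454008  0.142     ] pred [[280.19219559 224.37496294]]
```

View pics/w1.png

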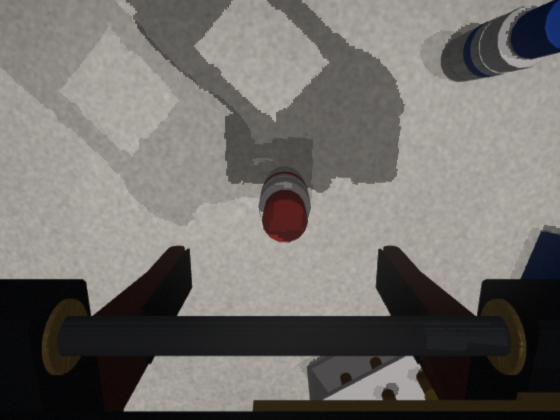

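The wrist view shows the red cap at (285,218), centred between the finger tips (190 and 377). All the estimates agree on about (0.431, -0.307), so the TCP is already above it. Next I'll descend and grip.

Request:
arm_command:
  rows:
    - [0,0,1.2,0,0,0]
    - [0,0,1.2,0,0,0]
    - [0,0,1.2,0,0,0]
    - [0,0,1.2,0,0,0]
    - [0,0,1.2,0,0,0]
    - [0,0,0.8,0,0,0]
    - [0,0,0.5,0,0,0]
    - [0,0,0,0,0,0]
    - [0,0,0,0,0,0]
    - [0,0,0,0,0,0]

```text
time: 3.15
tcp_pos: [0.4292, -0.3109, 0.1118]
eef_rot: [180.0, -0.1, 4.7]
force: [-0.3, -0.5, 0.2]
finger_gap: 0.0874
```

Request:
arm_command:
  rows:
    - [0,0,0,0,0,0]
    - [0,0,0,0,0,0]
    - [0,0,0,0,0,0]
    - [0,0,0,0,0,0]
    - [0,0,0,0,0,0]
    - [0,0,0,0,0,0]
    - [0,0,0,0,0,0]
    - [0,0,0,0,0,0]
    - [0,0,0,0,0,0]
    - [0,0,0,0,0,0]
  grip: 0
  force: 40

```text
time: 4.15
tcp_pos: [0.4288, -0.3107, 0.111]
eef_rot: [-180.0, 0.0, 4.7]
force: [1.3, -1.4, 0.3]
finger_gap: 0.0113
```

A finger gap of 11 mm is smaller than the 32 mm cap, so something is wrong. I'll look before going on.

```bash
python3 - <<'E'
from h import *
from workcell import telemetry
s=telemetry.observe();print(s["tcp_pos"],s["finger_gap"],s["force"],s["ft_torque"])
a=optics.grab_frame("scene")[70:210,190:330];w=optics.grab_frame("wrist");t=optics.grab_frame("top")[140:340,300:500]
a=cv2.resize(a,(400,400),interpolation=2);t=cv2.resize(t,(400,400),interpolation=2)
cv2.imwrite("pics/m2.png",cv2.cvtColor(np.hstack([a,t]),cv2.COLOR_RGB2BGR));cv2.imwrite("pics/w2.png",w[:,:,::-1])
print(telemetry.observe()["finger_gap"])
E
```

```text
[ 0.42884421 -0.31073554  0.11100437] 0.011253980537747482 [ 1.25846703 -1.36590064  0.27976236] [-0.02912204 -0.08797352 -0.00919275]
0.0009974620109996293
```

View pics/m2.png

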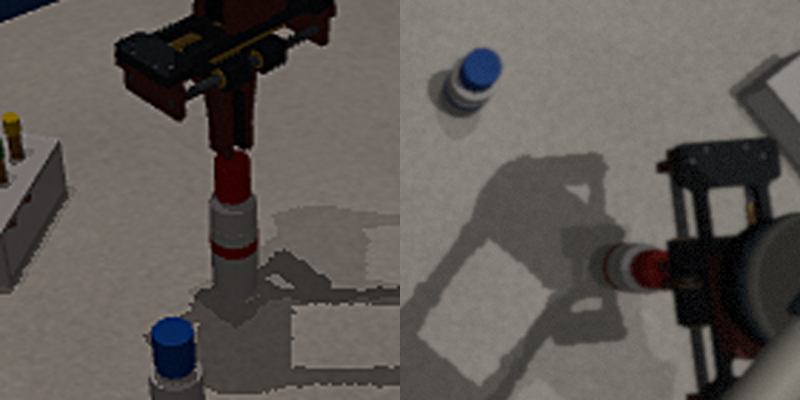

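View pics/w2.png

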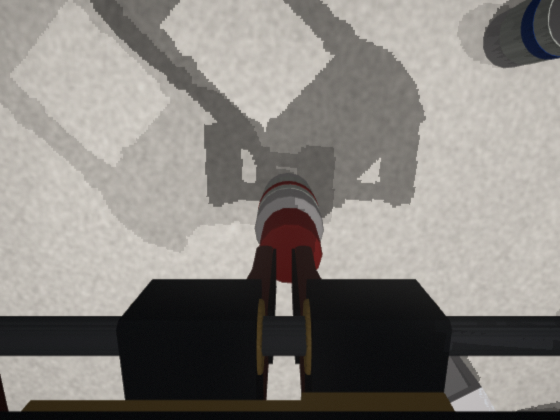

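The fingers have closed just behind or above the cap without gripping it: tips at about (285,248), cap at (290,240) in the wrist view. Next I'll check the projections of the TCP and the cap in every camera.

```bash
python3 - <<'E'
from h import *
from workcell import telemetry
s=telemetry.observe();p=s["tcp_pos"]
print(p,s["eef_rot"],s["finger_gap"],s["qpos"])
for n in("wrist","scene","top"):
    c=cam(n)
    print(n,"centre",(-c[2].T@c[3]).round(4),"axis",c[2][2].round(3),"f",c[0].round(1))
    for nm,X in dict(tcp=p,cap=[.431,-.307,.142],foot=[.431,-.307,0],capbot=[.431,-.307,.106]).items(): print("  ",nm,proj(c,X).round(1))
z=np.load("w1.npz");c1=(z["f"],z["o"],z["R"],z["t"]);print("w1 centre",-z["R"].T@z["t"],z["R"][2],"foot",proj(c1,[.431,-.307,0]),"tcp",proj(c1,[.4311,-.3075,.1838]))
E
```

```text
[ 0.42883145 -0.31074995  0.1110458 ] [-1.79998984e+02 -1.62198640e-04  4.64905453e+00] 0.0009974620109996293 [-3.96103202e+01 -5.79303480e+00  8.88733560e+01  8.47243304e-04
  9.69202719e+01 -4.42592726e+01]
wrist centre [ 0.4243 -0.242   0.3105] axis [ 0.019 -0.249 -0.968] f 368.3
   tcp [[282.  243.9]]
   cap [[286.8 257.7]]
   foot [[285.6 197.7]]
   capbot [[286.3 235.2]]
scene centre [0.9558 0.3986 0.7843] axis [-0.425 -0.533 -0.732] f 441.8
   tcp [[270.7 135. ]]
   cap [[270.6 125.8]]
   foot [[271.9 169.7]]
   capbot [[271.  137.7]]
top centre [ 0.4488 -0.0685  0.8105] axis [ 0.144 -0.004 -0.99 ] f 425.1
   tcp [[426.6 276. ]]
   cap [[431.  275.2]]
   foot [[404.  273.1]]
   capbot [[423.1 274.6]]
w1 centre [ 0.42639373 -0.23902308  0.38338328] [ 0.02008671 -0.24782699 -0.96859605] foot [[282.74196467 186.52298111]] tcp [[282.0291629  243.85409672]]
```

```bash
python3 - <<'E'
from h import *
def crop(n,x,y,w,h,k):
    f=optics.grab_frame(n);cv2.imwrite(f"pics/full3_{n}.png",f[:,:,::-1])
    g=np.clip(255*(f/255.)**.55,0,255).astype(np.uint8)
    return cv2.resize(g[y:y+h,x:x+w,::-1],(w*k,h*k),interpolation=cv2.INTER_CUBIC)
a=crop("scene",240,90,56,84,7);b=crop("top",400,245,56,84,7)
cv2.imwrite("pics/m3.png",np.hstack([a,b]))
E
```

```text
(no output)
```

View pics/m3.png

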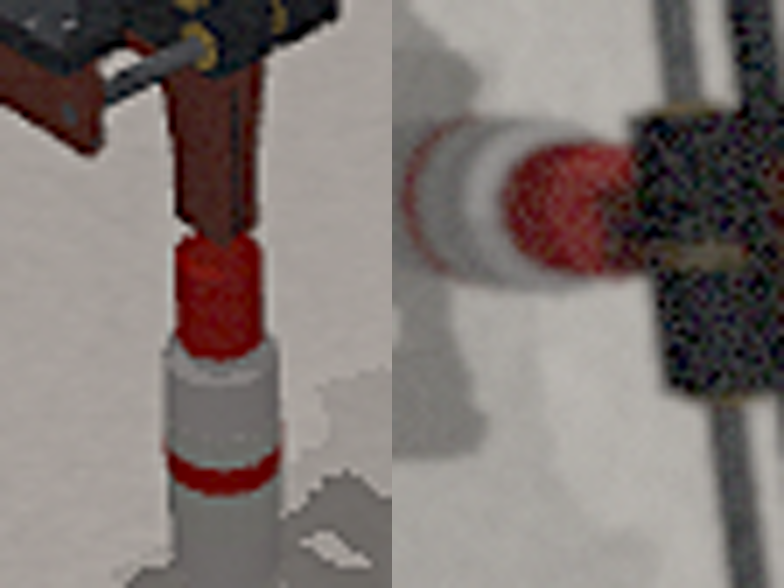

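The tips clearly sit on top of the cap, so they are about 35 mm higher than the reported TCP suggests. I'll fit the tip height from this image.

```bash
python3 - <<'E'
from h import *
S=cam("scene");c,s=np.cos(np.radians(4.65)),np.sin(np.radians(4.65))
obs=np.array([(265.7,121.4),(272.1,125),(276.9,123.1)])-.4
def r(p):
    q=np.array([(p[3],-p[4]),(p[3],p[4]),(-p[3],p[4])])@np.array([[c,s],[-s,c]])+p[:2]
    return np.r_[(proj(S,np.c_[q,np.full(3,p[2])])-obs).ravel(),(np.array(p)-[.4288,-.3107,.14,.0135,.010])*[500,500,1,300,1000]]
f=least_squares(r,[.4288,-.3107,.14,.0135,.01]);print(f.x.round(4),f.fun.round(2))
W=cam("wrist")
for h in(.111,.14,.145,.15):print(h,proj(W,[(.4288-.0,-.3007,h)]))
E
```

```text
[ 0.4278 -0.31    0.1509  0.0088  0.0103] [-0.01  0.3  -0.66  0.41 -0.07 -0.69 -0.5   0.37  0.01 -1.42  0.31]
0.111 [[283.40734286 227.0150334 ]]
0.14 [[283.31502135 243.83960591]]
0.145 [[283.29610958 247.28606682]]
0.15 [[283.2761217  250.92863509]]
```

The real tips are about 36 mm above the reported TCP. I'll open, re-centre by (+2, +4) mm, and descend by the remaining amount.

Request:
arm_command:
  rows:
    - [0,0,-0.3,0,0,0]
    - [0,0,0,0,0,0]
    - [0,0,0,0,0,0]
    - [0,0,0,0,0,0]
    - [0,0,0,0,0,0]
    - [0,0,0,0,0,0]
    - [0,0,0,0,0,0]
    - [0,0,0,0,0,0]
    - [0,0,0,0,0,0]
    - [0.2,-0.3,0,0,0,0]
  grip: 1

```text
time: 5.4
tcp_pos: [0.4305, -0.3077, 0.114]
eef_rot: [180.0, 0.0, 4.6]
force: [0.0, 1.0, -0.6]
finger_gap: 0.0768
```

Request:
arm_command:
  rows:
    - [0,0,0,0,0,0]
    - [0,0,0,0,0,0]
    - [0,0,0.5,0,0,0]
    - [0,0,0.5,0,0,0]
    - [0,0,0.5,0,0,0]
    - [0,0,0.5,0,0,0]
    - [0,0,0.5,0,0,0]
    - [0,0,0.5,0,0,0]
    - [0,0,0.5,0,0,0]
    - [0,0,0,0,0,0]

```text
time: 6.4
tcp_pos: [0.4302, -0.3073, 0.078]
eef_rot: [-179.9, 0.1, 4.7]
force: [0.4, -0.4, 0.4]
finger_gap: 0.0879
```

Request:
arm_command:
  rows:
    - [0,0,0,0,0,0]
    - [0,0,0,0,0,0]
    - [0,0,0,0,0,0]
    - [0,0,0,0,0,0]
    - [0,0,0,0,0,0]
    - [0,0,0,0,0,0]
    - [0,0,0,0,0,0]
    - [0,0,0,0,0,0]
    - [0,0,0,0,0,0]
    - [0,0,0,0,0,0]
  grip: 0
  force: 40

```text
time: 7.4
tcp_pos: [0.4307, -0.3076, 0.079]
eef_rot: [-180.0, -0.0, 4.7]
force: [0.3, -0.2, -0.4]
finger_gap: 0.0311
```

The gap is 31 mm, so the cap is gripped. Next I'll lift.

Request:
arm_command:
  rows:
    - [0,0,-0.5,0,0,0]
    - [0,0,-1.5,0,0,0]
    - [0,0,-2,0,0,0]
    - [0,0,-2,0,0,0]
    - [0,0,-2,0,0,0]
    - [0,0,-2,0,0,0]
    - [0,0,-2,0,0,0]
    - [0,0,-1.5,0,0,0]
    - [0,0,-0.5,0,0,0]
    - [0,0,0,0,0,0]

```text
time: 8.4
tcp_pos: [0.4309, -0.3079, 0.2205]
eef_rot: [179.9, -0.1, 4.6]
force: [-0.4, -0.1, -3.0]
finger_gap: 0.0315
```

Request:
arm_command:
  rows:
    - [1,-1.9,0,0,0,0]
    - [2.1,-4,0,0,0,0]
    - [2.1,-4,0,0,0,0]
    - [2.1,-4,0,0,0,0]
    - [2.1,-4,0,0,0,0]
    - [2.1,-4,0,0,0,0]
    - [2.1,-4,0,0,0,0]
    - [2.1,-4,0,0,0,0]
    - [2.1,-3.4,0,0,0,0]
    - [0.9,-1.9,0,0,0,0]

```text
time: 9.4
tcp_pos: [0.5887, 0.0615, 0.217]
eef_rot: [-180.0, 0.2, 4.8]
force: [0.1, -1.1, -1.3]
finger_gap: 0.031
```

```bash
python3 - <<'E'
from h import *
from workcell import telemetry
def crop(n,x,y,w,h,k):
    f=optics.grab_frame(n);g=np.clip(255*(f/255.)**.6,0,255).astype(np.uint8)
    return cv2.resize(g[y:y+h,x:x+w,::-1],(w*k,h*k),interpolation=cv2.INTER_CUBIC)
a=crop("scene",270,170,100,150,4);b=crop("top",160,110,100,150,4)
cv2.imwrite("pics/m4.png",np.hstack([a,b]))
s=telemetry.observe();print(s["tcp_pos"],s["eef_rot"],s["force"],s["finger_gap"])
p=s["tcp_pos"]
for n in("scene","top"):
    c=cam(n);print(n,[proj(c,[p[0],p[1],z]).round(1) for z in(.14,.28)])
E
```

```text
[0.58839098 0.06126775 0.21690237] [-179.94818041    0.18284452    4.88097725] [-0.53585224  0.11278851 -1.65525657] 0.03133173858928821
scene [array([[325.4, 253.4]]), array([[331.3, 199.8]])]
top [array([[196.8, 175.4]]), array([[176.3, 153. ]])]
```

View pics/m4.png

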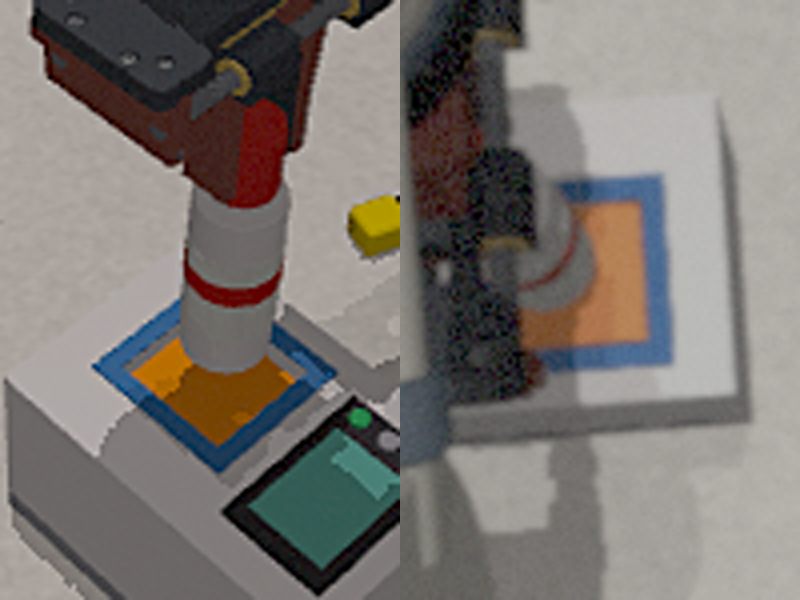

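The bottle hangs upright over the mouth, foot at about (325,260) in the scene view and centred over the flap. I'll lower it to just above the flap, let it settle, and check.

Request:
arm_command:
  rows:
    - [0,0,0.5,0,0,0]
    - [0,0,0.5,0,0,0]
    - [0,0,0.5,0,0,0]
    - [0,0,0.5,0,0,0]
    - [0,0,0,0,0,0]
    - [0,0,0,0,0,0]
    - [0,0,0,0,0,0]
    - [0,0,0,0,0,0]
    - [0,0,0,0,0,0]
    - [0,0,0,0,0,0]
  force: 55

```text
time: 10.5
tcp_pos: [0.5885, 0.0585, 0.1992]
eef_rot: [180.0, -0.0, 4.7]
force: [-0.0, 1.2, -2.5]
finger_gap: 0.031
```

Request:
arm_command:
  rows:
    - [0,0,0.5,0,0,0]
    - [0,0,0.5,0,0,0]
    - [0,0,0.5,0,0,0]
    - [0,0,0.5,0,0,0]
    - [0,0,0.5,0,0,0]
    - [0,0,0.5,0,0,0]
    - [0,0,0.5,0,0,0]
    - [0,0,0.5,0,0,0]
    - [0,0,0.5,0,0,0]
    - [0,0,0.5,0,0,0]

```text
time: 11.5
tcp_pos: [0.5881, 0.0584, 0.1483]
eef_rot: [-180.0, 0.1, 4.7]
force: [-0.7, 0.2, 1.3]
finger_gap: 0.031
```

Request:
arm_command:
  rows:
    - [0,0,0.5,0,0,0]
    - [0,0,0.5,0,0,0]
    - [0,0,0.5,0,0,0]
    - [0,0,0.5,0,0,0]
    - [0,0,0.5,0,0,0]
    - [0,0,0.5,0,0,0]
    - [0,0,0.5,0,0,0]
    - [0,0,0.5,0,0,0]
    - [0,0,0.5,0,0,0]
    - [0,0,0.0,0,0,0]

```text
time: 12.5
tcp_pos: [0.5877, 0.0584, 0.1025]
eef_rot: [-180.0, 0.1, 4.7]
force: [-2.3, 0.3, -3.8]
finger_gap: 0.0311
```

Request:
arm_command:
  rows:
    - [0,0,0.15,0,0,0]
    - [0,0,0.15,0,0,0]
    - [0,0,0.15,0,0,0]
    - [0,0,0.15,0,0,0]
    - [0,0,0.15,0,0,0]
    - [0,0,0.1,0,0,0]
    - [0,0,0.1,0,0,0]
    - [0,0,0,0,0,0]
    - [0,0,0,0,0,0]
    - [0,0,0,0,0,0]

```text
time: 13.5
tcp_pos: [0.5883, 0.0584, 0.0944]
eef_rot: [180.0, 0.0, 4.7]
force: [-1.0, -0.1, -1.3]
finger_gap: 0.0309
```

Request:
arm_command:
  rows:
    - [0,0,0.1,0,0,0]
    - [0,0,0.1,0,0,0]
    - [0,0,0,0,0,0]
    - [0,0,0,0,0,0]
    - [0,0,0,0,0,0]
    - [0,0,0,0,0,0]
    - [0,0,0,0,0,0]
    - [0,0,0,0,0,0]
    - [0,0,0,0,0,0]
    - [0,0,0,0,0,0]

```text
time: 14.5
tcp_pos: [0.5887, 0.0584, 0.093]
eef_rot: [-180.0, -0.0, 4.7]
force: [-1.5, -0.2, 3.7]
finger_gap: 0.0313
```

```bash
python3 - <<'E'
from h import *
from workcell import telemetry
def crop(n,x,y,w,h,k):
    f=optics.grab_frame(n);g=np.clip(255*(f/255.)**.6,0,255).astype(np.uint8)
    return cv2.resize(g[y:y+h,x:x+w,::-1],(w*k,h*k),interpolation=cv2.INTER_CUBIC)
cv2.imwrite("pics/m5.png",crop("scene",275,200,100,100,6))
s=telemetry.observe();print(s["tcp_pos"],s["eef_rot"],s["force"],s["finger_gap"])
c=cam("scene");p=s["tcp_pos"]
for z in (.114,.120,.156): print(z,proj(c,[p[0],p[1],z]))
E
```

```text
[0.58866187 0.05842782 0.09296884] [ 1.79999104e+02 -4.39963274e-02  4.65279333e+00] [ 0.03533295 -0.61210055  4.77108998] 0.03106361541236124
0.114 [[323.28642972 261.01853037]]
0.12 [[323.49404045 259.09326688]]
0.156 [[324.78773068 247.09632163]]
```

View pics/m5.png

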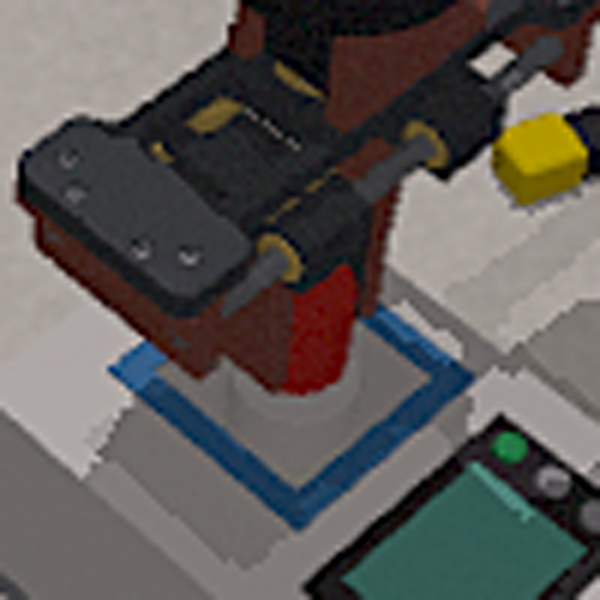

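The bottle is down inside the mouth: cap bottom at about (325,265), where a home bottle's should be. The force has flipped to +4.8 N at exactly the predicted height, so the foot is on the floor. Next I'll release and go up.

Request:
arm_command:
  rows:
    - [0,0,0.1,0,0,0]
    - [0,0,0,0,0,0]
    - [0,0,0,0,0,0]
    - [0,0,0,0,0,0]
    - [0,0,0,0,0,0]
    - [0,0,0,0,0,0]
    - [0,0,0,0,0,0]
    - [0,0,0,0,0,0]
    - [0,0,0,0,0,0]
    - [0,0,0,0,0,0]

```text
time: 15.55
tcp_pos: [0.5888, 0.0584, 0.0929]
eef_rot: [180.0, -0.1, 4.7]
force: [-2.1, 1.4, 7.8]
finger_gap: 0.0314
```

Request:
arm_command:
  rows:
    - [0,0,0,0,0,0]
    - [0,0,0,0,0,0]
    - [0,0,0,0,0,0]
    - [0,0,0,0,0,0]
    - [0,0,0,0,0,0]
    - [0,0,0,0,0,0]
    - [0,0,0,0,0,0]
    - [0,0,0,0,0,0]
    - [0,0,0,0,0,0]
    - [0,0,0,0,0,0]
  grip: 1

```text
time: 16.55
tcp_pos: [0.5884, 0.0584, 0.0916]
eef_rot: [180.0, -0.0, 4.6]
force: [0.1, -0.0, -0.5]
finger_gap: 0.0879
```

Request:
arm_command:
  rows:
    - [0,0,-0.5,0,0,0]
    - [0,0,-1,0,0,0]
    - [0,0,-1.5,0,0,0]
    - [0,0,-2,0,0,0]
    - [0,0,-2,0,0,0]
    - [0,0,-2,0,0,0]
    - [0,0,-2,0,0,0]
    - [0,0,-1,0,0,0]
    - [0,0,-0.5,0,0,0]
    - [0,0,0,0,0,0]

```text
time: 17.55
tcp_pos: [0.5887, 0.0584, 0.2173]
eef_rot: [180.0, -0.1, 4.6]
force: [-0.2, 0.6, 0.3]
finger_gap: 0.0877
```

Request:
arm_command:
  rows:
    - [-1,0,-0.5,0,0,0]
    - [-2,0,-1,0,0,0]
    - [-2,0,-1,0,0,0]
    - [-2,0,-1,0,0,0]
    - [-2,0,-1,0,0,0]
    - [-2,0,-1,0,0,0]
    - [-2,0,-1,0,0,0]
    - [-1,0,-0.5,0,0,0]
    - [0,0,0,0,0,0]
    - [0,0,0,0,0,0]

```text
time: 18.55
tcp_pos: [0.449, 0.0471, 0.2859]
eef_rot: [-180.0, 0.0, 4.6]
force: [0.5, -0.1, 1.1]
finger_gap: 0.0877
```

```bash
python3 - <<'E'
from h import *
from workcell import telemetry
def crop(n,x,y,w,h,k):
    f=optics.grab_frame(n);cv2.imwrite(f"pics/full6_{n}.png",f[:,:,::-1]);g=np.clip(255*(f/255.)**.6,0,255).astype(np.uint8)
    return cv2.resize(g[y:y+h,x:x+w,::-1],(w*k,h*k),interpolation=cv2.INTER_CUBIC)
cv2.imwrite("pics/m6.png",np.hstack([crop("scene",235,170,130,140,3),crop("top",150,130,130,140,3)]))
s=telemetry.observe();print(s["time"],s["tcp_pos"],s["force"],s["finger_gap"])
# scene cap: bounding box vs projected cap at home
f=cv2.imread("pics/full6_scene.png").astype(int)[225:290,300:350];m=(f[...,2]-f[...,:2].max(2)>35)&(f[...,1]*2.2<f[...,2])
y,x=np.nonzero(m);print("obs",x.min()+300,y.min()+225,x.max()+300,y.max()+225)
a=np.linspace(0,6.28,60);c=cam("scene")
cap=np.vstack([np.c_[.5888+.016*np.cos(a),.0580+.016*np.sin(a),0*a+z] for z in(.120,.156)]);u=proj(c,cap);print("pred",u.min(0),u.max(0))
E
```

```text
18.65 [0.44919141 0.0470586  0.28531712] [ 0.40860329 -0.30423645 -0.43403931] 0.08778472016957944
obs 315 238 337 280
pred [314.69325327 240.09678633] [333.45524993 265.99467453]
```

View pics/m6.png

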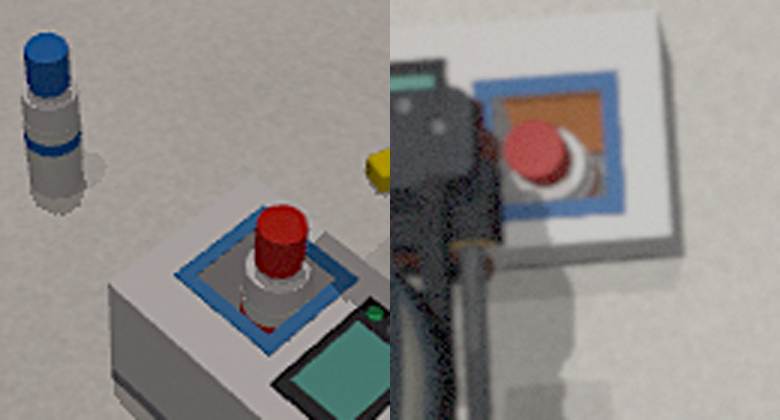

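The bottle stands in the bay with the cap up, the flap is down behind it (orange strip on the +x side), and the blue bottle is untouched. The cap sits a few mm off prediction, so I'll triangulate the lean.

```bash
python3 - <<'E'
from h import *
T,S=cam("top"),cam("scene")
# scene/top pixel of: cap-top centre; blue cap by mask
def tri(us,ut):
    f=least_squares(lambda X:np.r_[proj(S,X)[0]-us,proj(T,X)[0]-ut],[.59,.06,.15]);return f.x.round(4),f.fun.round(1)
g=lambda u,v,o:np.array([(u+.5)/3-.5+o[0],(v+.5)/3-.5+o[1]])
print("cap top",tri(g(282,220,(235,170)),g(148,153,(150,130))))
c=np.array([.5888,.0577]);R=np.array([np.cos(.081),np.sin(.081)]),np.array([-np.sin(.081),np.cos(.081)])
X,_=tri(g(282,220,(235,170)),g(148,153,(150,130)));d=X[:2]-c;print("dock frame mm",1e3*(R[0]@d),1e3*(R[1]@d))
for n in("scene","top"):
    r=[]
    for k in(f"pics/{n}0.png",f"pics/full6_{n}.png"):
        x0,y0,x1,y1=(238,175,265,205) if n=="scene" else (322,155,358,190)
        f=cv2.imread(k).astype(int)[y0:y1,x0:x1];y,x=np.nonzero(f[...,0]-f[...,2]>28);r.append((x.mean()+x0,y.mean()+y0))
    print("blue",n,np.round(r,2))
E
```

```text
cap top (array([0.5766, 0.055 , 0.1551]), array([-0.3, -0. , -0.2,  0.2]))
dock frame mm -12.378460707288507 -1.7040277339627514
blue scene [[250.08 190.92]
 [250.13 190.94]]
blue top [[340.39 173.46]
 [340.02 173.99]]
```

The cap top is at 155 mm (home is 156), 12 mm toward dock -x because the flap pushes that way. That means at most about 5 degrees of lean, within limits. The blue bottle hasn't moved, so I'll hand the job in.

```bash
python3 -c "
from workcell import workorder,telemetry
workorder.job_done();print(telemetry.observe()['time'])"
```

```text
the job is handed in; nothing more can be done
the job is handed in; nothing more can be done
```

The red-capped bottle is standing in the bay, cap up and let go. I handed the job in about 19 s into the 35 s limit; no verdict is reported back.

- **What I did:** I gripped the bottle by the cap, carried it over the mouth and pushed it down through the flap. I held it until the force changed from about -2 N (hanging) to about +5 N at the height where the foot should reach the floor. Then I pressed 1 mm further (+8 N), opened the gripper and moved the arm clear.
- **One miss on the way:** The first grip closed just above the cap. The camera showed the real fingertips about 36 mm higher than the reported TCP. I opened, went 32 mm lower than the first try and gripped properly (gap 31 mm), without disturbing the bottle.
- **Last checks that agreed:**
  - The cap top was at 155 mm against the ideal 156, which puts the foot on the floor.
  - The flap was seen lying open on the +x side of the bottle.
  - The blue bottle was within about half a pixel of its start in both cameras.
  - The gripper was clear, with only sensor noise on the force reading.
- **Last check that disagreed:** The cap had shifted about 12 mm toward dock -x after release, because the flap pushes that way. That means a lean of up to about 5 degrees, a slide of that size, or both, all within the limits.
- **Not measured:** I inferred the flap angle and that the bottle was at rest from the pictures.

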